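Open the kitchen safe with its override key

ROBOT

A 6-joint arm with a two-finger parallel gripper is mounted at the origin on the work surface. World frame = base frame: x ahead of the robot, y to its left, z up, the work surface at z = 0. Lengths are in m, angles in rad, forces in N, time in s.
With the tool pointing down it reaches from about 0.25 to 0.775 m from the base axis. Payload 8.9 kg.
Tool frame: the origin (TCP) lies midway between the tips of the shut fingers; the grasp point (between the pads) lies 19 mm behind it (ctrl.pinch_z is the distance from the TCP to the grasp point, in m); z points along the fingers, y is the line along which they close (so a half turn about z gives the same grasp; the last joint's range is limited). The gripper opens to 85 mm and grips with 20 to 120 N. Pads are 22 mm wide; open, the fingers measure 114 mm over their backs; the gripper's body (76 mm by 85 mm) begins 54 mm behind the grasp point. The pads swing forward as they close: fully open they stand 13 mm farther back than shut.
Start: joints at [0.994, 0.291, -0.153, 1.127, 0, 1.431], TCP at [0.223, 0.475, 0.199] pointing down, gripper open.
Joint ranges: [-2.52, 2.52], [-0.91, 1.74], [-1.3, 1.37], [-1.96, 2.02], [-1.52, 1.47], [-3.14, 3.14]. Speed limits (rad/s): [2.22, 2.22, 2.79, 3.14, 3.14, 3.14].

INTERFACE

Orientations are given as a unit quaternion [x, y, z, w].
In Python, from workcell import ctrl gives the robot as it stands.
- The arm moves only by the tool drive_tool, never from a script. Its argument "plan" is a list of rows, each an object with "travel": the shift along the tool's x, y, z scaled (see below), a list of three; "turn": the turn, a rotation vector about the tool's x, y, z scaled (see below), a list of three; "grip": the closure, from 0 (fully open) to 1 (shut). In form: [{"travel": [tx, ty, tz], "turn": [ax, ay, az], "grip": grip}, ...]. A call has 1 to 20 rows; each row shifts and turns the commanded pose from where the row before left it, along the tool's axes as they then stand; what a row does not reach is not made up. The controller multiplies each number of a shift by 5 cm and each number of a turn by 4 degrees. A row lasts 1/8 s, in which the tool goes at most 62.5 mm and 10.7 degrees, less where a joint would pass 70% of its speed; a pose out of reach is approached as far as the arm can. A call with a number of a shift or a turn outside -1 to 1 is refused whole. A call with a gripper value outside its range is refused whole. The fingers move at their own pace and stop on an object; "grip_force" is the grip in N (left out, the last holds). Time passes only in rows, so rows that do not move let the fingers close. It gives the time, the measured TCP pose, the force, the opening and the grip force at its end, in the units of the state.
- ctrl.read_state(): the state, without advancing time (a new reading comes with each control period).
- ctrl.snapshot(name): name is "side" or "top"; returns a dict with "frame" (420x560x3 uint8, blue, green, red), "fx", "fy", "cx", "cy" (pixels), "cam_to_world" (4x4, takes a point from camera to world coordinates). Camera axes: x right, y down, z forward; pixel columns grow to the right and rows downward; lengths in m; the calibration is good to about 2 mm. A picture is of the moment at which its call begins. There is no depth.
- ctrl.sign_off(): hands the job in; it is judged then, once.
The state is a dict: "t": time; "joint_positions": joint angles; "joint_velocities": joint speeds; "effort": joint torques, N m; "eef_pos": TCP position; "orientation": TCP orientation; "contact_force": force on the tool from outside, world axes, zero at the start; "wrist_torque": the same for the moment, N m; "grip_width": finger opening in m; "gripper_force": force on a finger pad.
Only numpy, scipy, OpenCV 4.12 (cv2) and the standard library are available. Lean on these libraries where they do the work, as an engineer would, in place of code of your own. Each camera call takes 0.05 s, during which the arm holds its last target. There are 200 camera calls.

TASK

The battery of the small safe on the kitchen counter is flat: open it with the override key, the one with the round bow in the wooden key block. Slide the lock's dust cover fully open, put the key all the way in (jiggle it past the stiff pins), turn it a quarter turn clockwise, and finish while still holding it turned against its spring, so that a colleague can lift the lid. Leave everything else where it stands.

Things in the scene. Friction and masses are not known exactly. Their poses are not given: they have to be found in the camera images.
- safe: top-opening electronic safe, grey steel box 250 x 330 mm (x, y), bolted down. Origin: centre of its underside; x from its front (robot's side) to its hinges, y left, z up. Lid top at z = 117 mm; on the lid's front half an aluminium panel 90 x 280 mm with its face at z = 123 mm: keypad and display, 3 mm proud, at y = 60 to 110 mm; override lock at x = -55, y = -35 mm, under the dust cover
- keyhole (a point): centre of the face of the lock's round plug (25 mm across), level with the panel's face, 123 mm above the counter. Turns with the plug; z up, x along the keyway: with the plug at rest the keyway runs along the safe's x. Keyway 14 x 4.6 mm, mouth flared by 2 mm all round. The key's tip is 26 mm below this point when it is fully home
- lock_pins (a point): point on the lock's axis 12 mm below its face. Two sticky sprung pins stick the blade when its tip is some 10 to 20 mm deep, and from 20 mm on it presses down a sprung bar (3 to 4 N) that keeps the plug from turning until the key is home. Straight in takes up to about 15 N, less if the key is rocked some 3 degrees or swayed 1 mm along the keyway; grip it firmly
- cover (a joint): dust cover over the lock, m: 0 = shut over the keyhole, 0.050 = fully open at its end stop. It slides along the safe's -y (to the right as seen from the robot), stays where it is left and takes about 2 N. It runs between two rails 4 mm high, 20 mm either side of the lock
- cover_grip (a point): centre of the top of the cover's finger ridge; axes as the safe's. The cover is a black plate 36 x 34 mm (x, y), its top 5 mm above the panel's face; across it stands the ridge, 10 mm thick along y (the sliding direction), 28 mm long along x, its top (this point) 16 mm above the plate and 21 mm above the panel's face. Pinch it from above across its 10 mm
- plug (a joint): lock plug, rad: 0 = at rest, 1.571 = a quarter turn clockwise seen from above, at its stop. A spring turns it back when let go (0.03 N m at rest, 0.11 N m at the stop; friction 0.015 N m). The bolt is drawn from 1.22 rad (70 degrees) on. The blade's play in the keyway lets the plug follow the key's turn some 0.12 rad behind
- key: override key, standing blade down in a slot of the key block, the only one with a ROUND bow; 68 mm tall, 35 g. Origin: tip of the blade; z up the key, x across the blade's width, y across its thickness (both ways round are alike). Steel blade 12 x 3.2 mm, 26 mm long, nose tapered to 5 mm over the last 7 mm; above it a collar 16 mm across that sits on the lock's face when home
- key_bow (a point): centre of the override key's bow, 52 mm above its tip; axes as key. The bow is a flat black disc 32 mm across (x, z) and 10 mm thick (y); the neck below it is 11 mm wide. Grip its two flat faces. With the key home in the lock or in the block this point is 26 mm above the lock's face or the block's top
- dock: wooden key block, 50 x 200 mm (x, y), 34 mm high, fixed. Origin: centre of its underside. Four slots in a row at y = -75, -25, 25, 75 mm, 14 mm long (y) and 5 mm wide (x); three keys stand in them, blade width along the row, collar on the block's top, and lift straight out (26 mm of blade). Which key is in which slot changes
- fridge_key: a bystander key in the same block: 24 mm wide, 22 mm high, 8 mm thick SQUARE black bow, 57 mm tall over all; leave alone. Origin: tip of its blade
- hatch_key: a bystander key in the same block: narrow upright black bow 13 mm wide, 36 mm high, 8 mm thick, 71 mm tall over all; leave alone. Origin: tip of its blade
- spice_jar: amber glass jar with a black lid, 44 mm across, 75 mm tall, standing on the rear left part of the safe's lid; leave alone. Origin: centre of its underside
- pickle_jar: green glass jar, 80 mm across, 125 mm tall; leave alone. Origin: centre of its underside
- tumbler: drinking glass, 70 mm across, 110 mm tall; leave alone. Origin: centre of its underside
- mug: white mug, 82 mm across, 95 mm tall; leave alone. Origin: centre of its underside
- food_tin: low food tin, 82 mm across, 50 mm tall; leave alone. Origin: centre of its underside
Things that resemble listed ones, but are neither listed nor needed, are in the scene too. What is shaped like the key but blue, green or red is not meant.

How it is judged:
By the outcome, as a careful person would: the job done as asked, in the order asked, and still so for the second after the job is handed in, while the arm keeps its last pose, push and grip.
It also fails if it takes over 72 s, if anything falls off the work surface, if the arm or the gripper's body presses on something with over 40 N, if the wrist force passes 120 N, or if a joint passes its speed limit or range.

## Working session

There is one attempt and no reset: what is moved stays moved. The work goes in short steps, Python scripts to look and compute and a tool call to move; the robot and the scene stay as the last step left them, time stands still between calls to the robot, and variables do not carry over. Pictures are saved under pics/ and viewed, at most 10 in all, crops included, and the job is handed in when it is done.

Besides the shell and the picture viewer there is one more tool, called by a JSON object that holds its "api" and its "payload". drive_tool: Moves the arm, as the interface text tells. Shifts and turns lie within -1 to 1; 1 stands for 5 cm of shift or 4 degrees of turn. Its arguments: {"type":"object","properties":{"plan":{"type":"array","items":{"type":"object","properties":{"travel":{"type":"array","items":{"type":"number","minimum":-1,"maximum":1}},"turn":{"type":"array","items":{"type":"number","minimum":-1,"maximum":1}},"grip":{"type":"number"}}}},"grip_force":{"type":"number"}},"required":["plan"]}

```bash
ls; mkdir -p pics; python3 - <<'E'
from workcell import ctrl
import cv2,numpy as np
s=ctrl.read_state();print(s['t'],s['eef_pos'],s['orientation'],s['grip_width'],ctrl.pinch_z)
for n in("side","top"):
    d=ctrl.snapshot(n);cv2.imwrite(f"pics/{n}0.png",d["frame"]);print(n,d['fx'],d['fy'],d['cx'],d['cy'],np.round(d['cam_to_world'],3).tolist())
E
```

```text
pics
0.0 [0.22228892 0.47511652 0.19795669] [ 2.17130412e-01  9.76142411e-01 -5.68352073e-04 -2.34934113e-04] 0.08531456783013283 0.0187
side 437.7161432537762 437.7161432537762 279.1738693095665 213.64005465966233 [[0.875, -0.262, 0.407, 0.229], [-0.484, -0.479, 0.732, -0.556], [0.003, -0.838, -0.546, 0.622], [0.0, 0.0, 0.0, 1.0]]
top 492.36483198563826 492.36483198563826 280.4699684835849 213.38177779705342 [[0.016, -0.988, 0.152, 0.437], [-1.0, -0.017, -0.0, 0.125], [0.003, -0.152, -0.988, 1.31], [0.0, 0.0, 0.0, 1.0]]
```

View pics/side0.png

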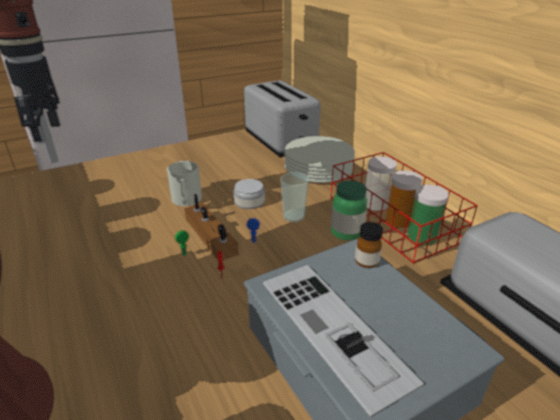

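View pics/top0.png

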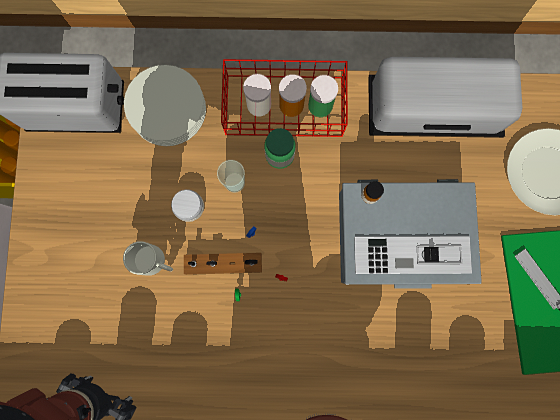

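The side view shows the block's three black keys at about (197,202), (205,214) and (222,232), with coloured decoys standing around it. In the top view the keys are at (193,263), (211,263) and (250,262), the empty slot is at (232,263), and the cover is at about (430,255). I'll enlarge these to identify the keys.

```bash
python3 - <<'E'
import cv2,numpy as np
s=cv2.imread("pics/side0.png");t=cv2.imread("pics/top0.png")
z=lambda i,x,y,w,h,W,H:cv2.resize(i[y:y+h,x:x+w],(W,H),interpolation=cv2.INTER_CUBIC)
a=z(s,180,190,60,75,320,400);b=z(t,180,245,90,35,480,187);c=z(t,340,225,140,62,480,213)
o=np.hstack([a,np.vstack([b,c])]);cv2.imwrite("pics/zoom0.png",o)
E
```

```text
(no output)
```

View pics/zoom0.png

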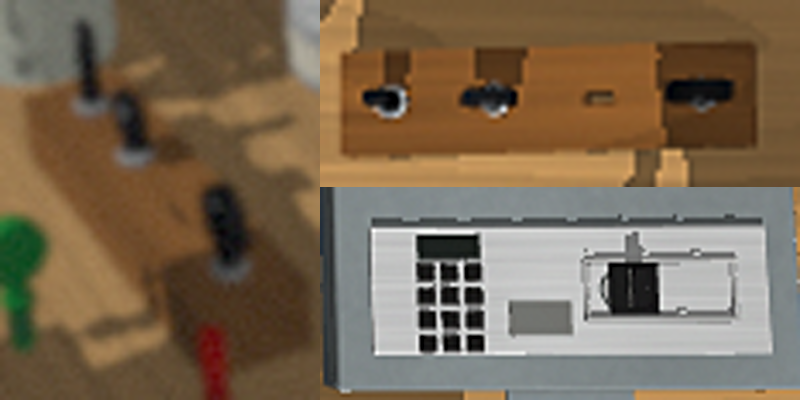

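Key candidates in the top view are (193,263), (211,263) and (250,262). The left one is narrow (about 13 mm, the hatch key), the middle about 25 mm (the fridge key). The right one is about 31 mm wide, so it's the round override key; in the side view it stands at (222,232). The fourth slot is empty at (232,263). The cover is the black square at (432,254), just right of the visible plug rim.

```bash
cat > h.py <<'E'
import cv2,numpy as np
from workcell import ctrl
def ray(d,p):
    T=np.array(d['cam_to_world']);v=T[:3,:3]@[(p[0]-d['cx'])/d['fx'],(p[1]-d['cy'])/d['fy'],1]
    return T[:3,3],v/np.linalg.norm(v)
def plane(d,p,z):
    o,v=ray(d,p);return o+v*(z-o[2])/v[2]
def tri(d1,p1,d2,p2):
    A=0;b=0;L=[]
    for d,p in((d1,p1),(d2,p2)):
        o,v=ray(d,p);M=np.eye(3)-np.outer(v,v);A=A+M;b=b+M@o;L.append((o,M))
    x=np.linalg.solve(A,b);return x,max(np.linalg.norm(M@(x-o)) for o,M in L)
def blobs(img,roi,lo,hi,amin=8):
    x,y,w,h=roi;m=cv2.inRange(img[y:y+h,x:x+w],np.array(lo),np.array(hi))
    n,l,st,c=cv2.connectedComponentsWithStats(m)
    out=[]
    for i in range(1,n):
        if st[i,4]>=amin:
            ys,xs=np.where(l==i);out.append((int(st[i,4]),(c[i]+[x,y]).round(2),cv2.minAreaRect(np.c_[xs+x,ys+y].astype(np.float32))))
    return sorted(out,key=lambda t:-t[0])
E
python3 - <<'E'
from h import *
s=ctrl.snapshot("side");t=ctrl.snapshot("top");S=s['frame'];T=t['frame']
dark=([0,0,0],[48,48,48])
ks=blobs(S,(185,190,50,60),*dark);kt=blobs(T,(184,250,80,25),*dark)
for k in ks:print('side',k)
for k in kt:print('top',k)
cs=blobs(S,(325,320,55,45),*dark);ct=blobs(T,(415,235,50,40),*dark)
print(cs[:3]);print(ct[:3])
ps=blobs(S,(255,255,180,150),[140,140,140],[255,255,255],200);pt=blobs(T,(345,225,140,60),[140,140,140],[255,255,255],200)
print(ps[:2],pt[:2])
for n,p in(("side",ps),("top",pt)):
    d=s if n=="side" else t
E
```

```text
side (81, array([222.17, 231.85]), ((222.10000610351562, 231.8000030517578), (14.23024845123291, 6.008327484130859), 71.56504821777344))
side (33, array([204.45, 212.67]), ((204.35296630859375, 212.4117889404297), (9.701424598693848, 3.395498752593994), 75.96376037597656))
side (27, array([196.04, 201.48]), ((196.0811004638672, 201.48648071289062), (13.1519193649292, 1.972787857055664), 80.53767395019531))
top (50, array([250.64, 261.52]), ((251.0, 262.0), (4.0, 12.0), 90.0))
top (29, array([211.55, 262.66]), ((211.5, 262.5), (3.0, 9.0), 90.0))
top (20, array([191.2 , 263.15]), ((191.0, 263.5), (3.0, 6.0), 90.0))
[(372, array([351.26, 344.08]), ((351.10003662109375, 344.20001220703125), (20.124608993530273, 24.149534225463867), 63.43495178222656))]
[(199, array([430.89, 254.05]), ((431.0, 254.0), (14.0, 14.0), 90.0))]
[(6347, array([347.38, 344.93]), ((337.3046875, 337.5220947265625), (183.1742706298828, 58.573585510253906), 45.97102355957031))] [(3144, array([416.41, 254.84]), ((412.9999694824219, 254.5), (115.99998474121094, 36.99999237060547), -0.0))]
```

```bash
python3 - <<'E'
from h import *
s=ctrl.snapshot("side");t=ctrl.snapshot("top");S=s['frame'];T=t['frame']
print("round",tri(s,(222.2,231.9),t,(250.64,261.5)))
print("fridge",tri(s,(204.4,212.6),t,(211.5,262.6)))
print("hatch",tri(s,(196.1,201.5),t,(191.2,263.1)))
print("cover",tri(s,(351.2,344.1),t,(430.9,254.05)))
a=plane(t,(250.64,261.5),.06);b=plane(t,(191.2,263.1),.06);print("row dir",np.degrees(np.arctan2(*(a-b)[:2])))
# panel outline by approximating quads
for d,roi,n in((s,(255,255,180,150),'s'),(t,(350,230,130,50),'t')):
    x,y,w,h=roi;m=cv2.inRange(d['frame'][y:y+h,x:x+w],np.array([120]*3),np.array([255]*3))
    m=cv2.morphologyEx(m,cv2.MORPH_CLOSE,np.ones((7,7)));c=max(cv2.findContours(m,0,2)[0],key=cv2.contourArea)
    q=cv2.approxPolyN(c,4).reshape(-1,2)+[x,y] if hasattr(cv2,'approxPolyN') else None
    P=np.array([plane(d,p,.123) for p in q]);print(n,q.tolist(),P.round(3).tolist(),'mean',P.mean(0).round(4),[round(float(np.linalg.norm(P[i]-P[i-1])),3) for i in range(4)])
x,y,w,h=405,238,65,32
cv2.imwrite("pics/z1.png",np.vstack([cv2.resize(T[y:y+h,x:x+w],(650,320),interpolation=cv2.INTER_CUBIC),cv2.resize(S[315:380,310:440],(650,280),interpolation=cv2.INTER_CUBIC)]))
E
```

```text
round (array([0.50409863, 0.19857566, 0.05529087]), np.float64(0.0005281434571519339))
fridge (array([0.49981459, 0.29843513, 0.05099214]), np.float64(0.0006001495438726682))
hatch (array([0.49764399, 0.34920448, 0.05544117]), np.float64(0.0004197506059540217))
cover (array([ 0.52494856, -0.23835719,  0.12508846]), np.float64(0.001066612571917929))
row dir 177.51276520787778
s [[423, 383], [370, 421], [260, 281], [307, 263]] [[0.569, -0.334, 0.123], [0.474, -0.342, 0.123], [0.471, -0.054, 0.123], [0.566, -0.052, 0.123]] mean [ 0.5201 -0.1956  0.123 ] [0.282, 0.095, 0.288, 0.095]
t [[479, 230], [479, 279], [350, 279], [350, 230]] [[0.586, -0.358, 0.123], [0.468, -0.353, 0.123], [0.463, -0.044, 0.123], [0.581, -0.045, 0.123]] mean [ 0.5247 -0.2     0.123 ] [0.314, 0.118, 0.309, 0.118]
```

View pics/z1.png

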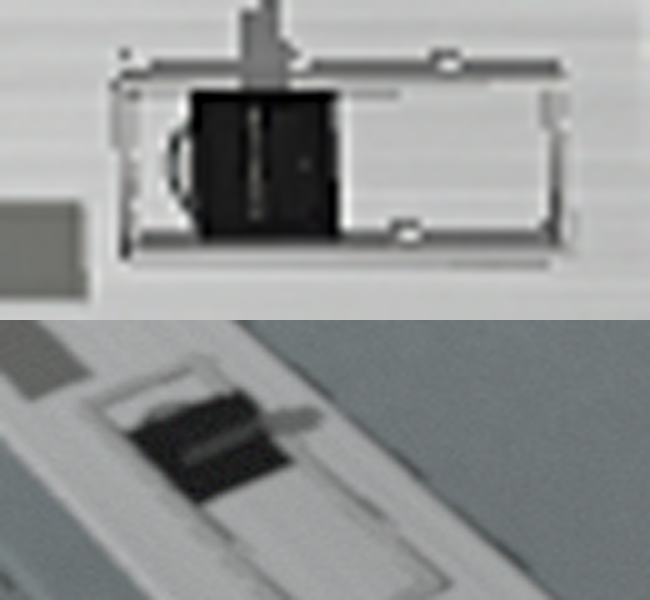

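The ridge runs along x across the black plate, and the grey bar beside it is its shadow. The cover already stands slightly off the plug, with the plug rim visible at top pixel (422,255). I'll open the cover first, so now I turn the tool to yaw 90° and move over it.

{"api": "drive_tool", "payload": {"plan": [{"travel":[0,0,0],"turn":[0,0,-0.9],"grip":0.45},{"travel":[0,0,0],"turn":[0,0,-0.9],"grip":0.45},{"travel":[0,0,0],"turn":[0,0,-0.9],"grip":0.45},{"travel":[0,0,0],"turn":[0,0,-0.9],"grip":0.45},{"travel":[0,0,0],"turn":[0,0,-0.9],"grip":0.45},{"travel":[0,0,0],"turn":[0,0,-0.9],"grip":0.45},{"travel":[0,0,0],"turn":[0,0,-0.9],"grip":0.45},{"travel":[-0.38,-0.89,0],"turn":[0,0,0],"grip":0.45},{"travel":[-0.38,-0.89,0],"turn":[0,0,0],"grip":0.45},{"travel":[-0.38,-0.89,0],"turn":[0,0,0],"grip":0.45},{"travel":[-0.38,-0.89,0],"turn":[0,0,0],"grip":0.45},{"travel":[-0.38,-0.89,0],"turn":[0,0,0],"grip":0.45},{"travel":[-0.38,-0.89,0],"turn":[0,0,0],"grip":0.45},{"travel":[-0.38,-0.89,0],"turn":[0,0,0],"grip":0.45},{"travel":[-0.38,-0.89,0],"turn":[0,0,0],"grip":0.45},{"travel":[-0.38,-0.89,0],"turn":[0,0,0],"grip":0.45},{"travel":[-0.38,-0.89,0],"turn":[0,0,0],"grip":0.45},{"travel":[-0.38,-0.89,0],"turn":[0,0,0],"grip":0.45},{"travel":[-0.38,-0.89,0],"turn":[0,0,0],"grip":0.45},{"travel":[-0.38,-0.89,0],"turn":[0,0,0],"grip":0.45}], "grip_force": 40}}

```text
t: 2.8
eef_pos: [0.4712, -0.1041, 0.1985]
orientation: [-0.001, 1.0, 0.0, 0.0]
contact_force: [0.8, 0.1, 0.5]
grip_width: 0.047
gripper_force: 0.0
```

{"api": "drive_tool", "payload": {"plan": [{"travel":[-0.37,-0.9,0],"turn":[0,0,0],"grip":0.45},{"travel":[-0.37,-0.9,0],"turn":[0,0,0],"grip":0.45},{"travel":[-0.37,-0.9,0],"turn":[0,0,0],"grip":0.45},{"travel":[0,0,0.3],"turn":[0,0,0],"grip":0.45},{"travel":[0,0,0.3],"turn":[0,0,0],"grip":0.45},{"travel":[0,0,0],"turn":[0,0,0],"grip":0.45}]}}

```text
t: 3.55
eef_pos: [0.5252, -0.2357, 0.167]
orientation: [-0.002, 1.0, 0.001, -0.001]
contact_force: [0.0, 0.4, 0.4]
grip_width: 0.0469
gripper_force: 0.0
```

```bash
python3 - <<'E'
from h import *
s=ctrl.snapshot("side");t=ctrl.snapshot("top");S=s['frame'];T=t['frame']
print(ctrl.read_state()['eef_pos'])
cv2.imwrite("pics/z2.png",np.hstack([cv2.resize(S[260:400,270:430],(400,350)),cv2.resize(T[215:285,390:470],(400,350))]))
E
```

```text
[ 0.52627287 -0.23636005  0.16872752]
```

View pics/z2.png

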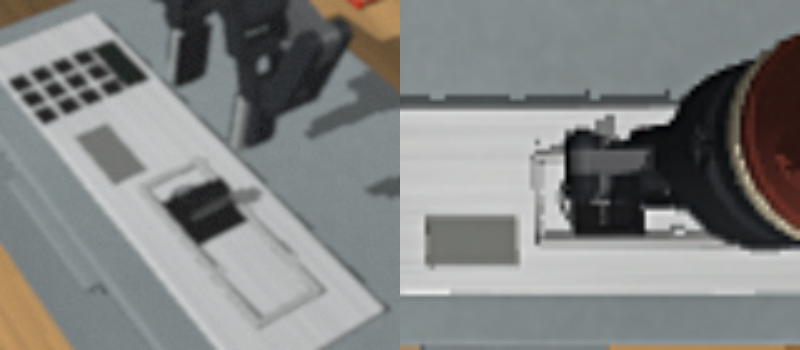

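```bash
cat >> h.py <<'E'
def proj(d,P):
    T=np.linalg.inv(np.array(d['cam_to_world']));c=T[:3,:3]@P+T[:3,3]
    return (round(d['fx']*c[0]/c[2]+d['cx'],1),round(d['fy']*c[1]/c[2]+d['cy'],1))
E
python3 - <<'E'
from h import *
s=ctrl.snapshot("side");t=ctrl.snapshot("top")
for y in(-.236+.024,-.236,-.236-.024):
  for z in (.169,.182): print(y,z,proj(s,[.526,y,z]),proj(t,[.526,y,z]))
for z in(.144,.128):print("ridge",proj(s,[.526,-.236,z]),proj(t,[.526,-.236,z]),"lens",proj(s,[.512,-.236,z]),proj(s,[.54,-.236,z]))
E
```

```text
-0.212 0.169 (np.float64(344.2), np.float64(309.8)) (np.float64(425.1), np.float64(252.5))
-0.212 0.182 (np.float64(345.0), np.float64(303.2)) (np.float64(426.7), np.float64(252.1))
-0.236 0.169 (np.float64(354.5), np.float64(321.0)) (np.float64(435.4), np.float64(252.6))
-0.236 0.182 (np.float64(355.5), np.float64(314.3)) (np.float64(437.2), np.float64(252.2))
-0.26 0.169 (np.float64(365.5), np.float64(332.8)) (np.float64(445.8), np.float64(252.8))
-0.26 0.182 (np.float64(366.6), np.float64(326.0)) (np.float64(447.7), np.float64(252.4))
ridge (np.float64(352.8), np.float64(333.5)) (np.float64(432.1), np.float64(253.4)) lens (np.float64(344.7), np.float64(337.2)) (np.float64(360.7), np.float64(329.8))
ridge (np.float64(351.7), np.float64(341.2)) (np.float64(430.0), np.float64(253.9)) lens (np.float64(343.7), np.float64(345.0)) (np.float64(359.6), np.float64(337.5))
```

Side view: the open fingers straddle the ridge at about (344,292) and (370,317). The cover ridge is at (352,336), so I can descend gently and check the force.

{"api": "drive_tool", "payload": {"plan": [{"travel":[0,0,0.25],"turn":[0,0,0],"grip":0.45},{"travel":[0,0,0.25],"turn":[0,0,0],"grip":0.45},{"travel":[0,0,0.18],"turn":[0,0,0],"grip":0.45},{"travel":[0,0,0],"turn":[0,0,0],"grip":0.45}]}}

```text
t: 4.25
eef_pos: [0.5258, -0.237, 0.1334]
orientation: [-0.001, 1.0, 0.0, -0.001]
contact_force: [-1.0, 1.3, -0.3]
grip_width: 0.0469
gripper_force: 0.0
```

```bash
python3 - <<'E'
from h import *
s=ctrl.snapshot("side");t=ctrl.snapshot("top");S=s['frame'];T=t['frame']
print(ctrl.read_state()['eef_pos'],ctrl.read_state()['contact_force'])
cv2.imwrite("pics/z3.png",np.hstack([cv2.resize(S[280:380,310:410],(500,500),interpolation=2),cv2.resize(T[225:275,405:455],(300,500),interpolation=2)]))
E
```

```text
[ 0.52652115 -0.23747344  0.13448639] [ 0.28941056  0.42464477 -0.11632621]
```

View pics/z3.png

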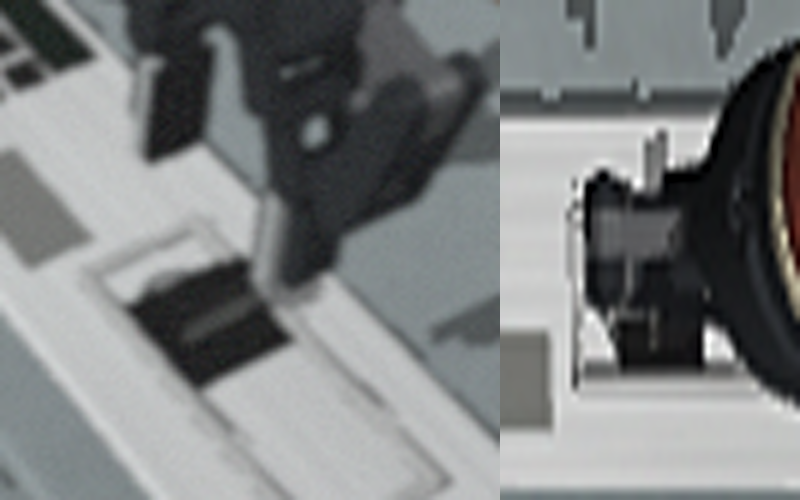

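Side view: the fingertips at (342,311) and (368,339) still look a little behind (+x) the ridge, which is centred near (354,340). The plate puts the cover at about (0.523, -0.241), so I'll shift 4 mm in -x and 3 mm in -y, then close.

{"api": "drive_tool", "payload": {"plan": [{"travel":[0.08,-0.06,0],"turn":[0,0,0],"grip":0.45},{"travel":[0,0,0],"turn":[0,0,0],"grip":1},{"travel":[0,0,0],"turn":[0,0,0],"grip":1},{"travel":[0,0,0],"turn":[0,0,0],"grip":1},{"travel":[0,0,0],"turn":[0,0,0],"grip":1},{"travel":[0,0,0],"turn":[0,0,0],"grip":1}]}}

```text
t: 5.1
eef_pos: [0.5226, -0.2404, 0.1345]
orientation: [-0.001, 1.0, 0.0, 0.0]
contact_force: [-0.3, -0.1, -0.3]
grip_width: 0.0003
gripper_force: 0.0
```

```bash
python3 - <<'E'
from h import *
s=ctrl.snapshot("side");t=ctrl.snapshot("top");S=s['frame'];T=t['frame']
e=ctrl.read_state()['eef_pos'];print(e,proj(s,e),proj(t,e))
cv2.imwrite("pics/z4.png",np.hstack([cv2.resize(S[280:380,310:410],(500,500),interpolation=2),cv2.resize(T[225:275,405:455],(300,300),interpolation=2,).copy() if 0 else cv2.copyMakeBorder(cv2.resize(T[225:275,405:455],(300,300),interpolation=2),0,200,0,0,0)]))
E
```

```text
[ 0.52253522 -0.24039588  0.13448787] (np.float64(352.1), np.float64(341.2)) (np.float64(432.8), np.float64(255.2))
```

View pics/z4.png

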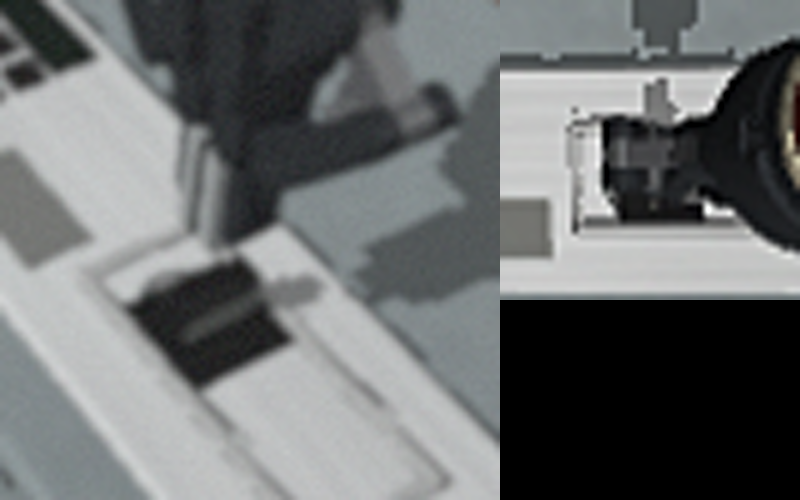

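The fingers shut on nothing. The side view puts the shut tips at (354,329), against a projected (352,341). The horizontal position matches, so the tips really are about 24 mm higher than the TCP reading. I'll reopen and descend in small steps, checking the force.

{"api": "drive_tool", "payload": {"plan": [{"travel":[0,0,0],"turn":[0,0,0],"grip":0.5},{"travel":[0,0,0],"turn":[0,0,0],"grip":0.5},{"travel":[0,0,0],"turn":[0,0,0],"grip":0.5},{"travel":[0,0,0.06],"turn":[0,0,0],"grip":0.5},{"travel":[0,0,0.06],"turn":[0,0,0],"grip":0.5},{"travel":[0,0,0.06],"turn":[0,0,0],"grip":0.5},{"travel":[0,0,0.06],"turn":[0,0,0],"grip":0.5},{"travel":[0,0,0.06],"turn":[0,0,0],"grip":0.5},{"travel":[0,0,0],"turn":[0,0,0],"grip":0.5}]}}

```text
t: 6.32
eef_pos: [0.5224, -0.2403, 0.1192]
orientation: [-0.001, 1.0, 0.0, -0.0]
contact_force: [0.2, 0.0, 1.0]
grip_width: 0.0426
gripper_force: 0.0
```

{"api": "drive_tool", "payload": {"plan": [{"travel":[0,0,0.06],"turn":[0,0,0],"grip":0.5},{"travel":[0,0,0.06],"turn":[0,0,0],"grip":0.5},{"travel":[0,0,0.06],"turn":[0,0,0],"grip":0.5},{"travel":[0,0,0],"turn":[0,0,0],"grip":0.5},{"travel":[0,0,0],"turn":[0,0,0],"grip":1},{"travel":[0,0,0],"turn":[0,0,0],"grip":1},{"travel":[0,0,0],"turn":[0,0,0],"grip":1},{"travel":[0,0,0],"turn":[0,0,0],"grip":1}], "grip_force": 30}}

```text
t: 7.32
eef_pos: [0.5226, -0.2404, 0.1107]
orientation: [-0.001, 1.0, -0.0, 0.0]
contact_force: [-0.2, 1.0, 1.6]
grip_width: 0.0066
gripper_force: 29.5
```

{"api": "drive_tool", "payload": {"plan": [{"travel":[0,-0.1,0],"turn":[0,0,0],"grip":1},{"travel":[0,-0.1,0],"turn":[0,0,0],"grip":1},{"travel":[0,-0.1,0],"turn":[0,0,0],"grip":1},{"travel":[0,-0.1,0],"turn":[0,0,0],"grip":1},{"travel":[0,-0.1,0],"turn":[0,0,0],"grip":1},{"travel":[0,-0.1,0],"turn":[0,0,0],"grip":1},{"travel":[0,-0.1,0],"turn":[0,0,0],"grip":1},{"travel":[0,0,0],"turn":[0,0,0],"grip":1}]}}

```text
t: 8.32
eef_pos: [0.5231, -0.2764, 0.1107]
orientation: [-0.001, 1.0, -0.001, 0.001]
contact_force: [4.9, -1.7, 1.7]
grip_width: 0.0071
gripper_force: 29.4
```

{"api": "drive_tool", "payload": {"plan": [{"travel":[0,-0.06,0],"turn":[0,0,0],"grip":1},{"travel":[0,-0.06,0],"turn":[0,0,0],"grip":1},{"travel":[0,-0.06,0],"turn":[0,0,0],"grip":1},{"travel":[0,0,0],"turn":[0,0,0],"grip":1}]}}

```text
t: 8.82
eef_pos: [0.5231, -0.2803, 0.1105]
orientation: [-0.002, 1.0, 0.004, 0.001]
contact_force: [7.3, 18.1, 7.7]
grip_width: 0.0075
gripper_force: 32.1
```

The cover hit its end stop at 18 N after about 40 mm, so it had started about 10 mm open. I'll release, lift and move towards the key block, turning to yaw 0° on the way.

{"api": "drive_tool", "payload": {"plan": [{"travel":[0,0.1,0],"turn":[0,0,0],"grip":0.5},{"travel":[0,0,0],"turn":[0,0,0],"grip":0.5},{"travel":[0,0,0],"turn":[0,0,0],"grip":0.5},{"travel":[0,0,-0.5],"turn":[0,0,0],"grip":0.5},{"travel":[0,0,-1],"turn":[0,0,0],"grip":0.5},{"travel":[0,0.9,-0.5],"turn":[0,0,0],"grip":0.5},{"travel":[0,1,0],"turn":[0,0,0],"grip":0.5},{"travel":[0,1,0],"turn":[0,0,0],"grip":0.5},{"travel":[0,1,0],"turn":[0,0,0],"grip":0.5},{"travel":[0,1,0],"turn":[0,0,0],"grip":0.5},{"travel":[0,1,0],"turn":[0,0,0],"grip":0.5},{"travel":[0,1,0],"turn":[0,0,0],"grip":0.5},{"travel":[0,1,0],"turn":[0,0,0],"grip":0.5},{"travel":[0,1,0],"turn":[0,0,0],"grip":0.5},{"travel":[0.38,0.8,0],"turn":[0,0,0],"grip":0.5}]}}

```text
t: 10.7
eef_pos: [0.503, 0.207, 0.2102]
orientation: [-0.001, 1.0, -0.0, 0.0]
contact_force: [0.2, 0.3, 0.9]
grip_width: 0.0428
gripper_force: 0.0
```

```bash
python3 - <<'E'
from h import *
s=ctrl.snapshot("side");t=ctrl.snapshot("top");S=s['frame'];T=t['frame']
cv2.imwrite("pics/s5.png",S);cv2.imwrite("pics/t5.png",T)
e=ctrl.read_state()['eef_pos'];print(e,proj(s,e),proj(t,e))
print(blobs(S,(325,320,105,75),[0]*3,[48]*3)[:4]);print(blobs(T,(405,235,65,40),[0]*3,[60]*3)[:4])
cv2.imwrite("pics/z5.png",np.vstack([np.hstack([cv2.resize(T[235:275,405:470],(520,320),interpolation=2),cv2.resize(S[180:260,170:250],(280,280),interpolation=2)[:320] if 0 else cv2.resize(S[180:271,170:250],(280,320),interpolation=2)]),cv2.resize(S[315:385,320:440],(800,280),interpolation=2)]))
E
```

```text
[0.50096466 0.20839354 0.2103458 ] (np.float64(214.0), np.float64(168.1)) (np.float64(242.1), np.float64(259.2))
[(447, array([370.36, 365.08]), ((370.23876953125, 365.57269287109375), (21.58823585510254, 26.235294342041016), 61.92750930786133)), (11, array([347.09, 340.82]), ((347.137939453125, 340.8448486328125), (1.2998672723770142, 6.685031890869141), 68.19859313964844))]
[(204, array([448.02, 253.95]), ((448.0, 254.0), (14.0, 14.0), 90.0)), (14, array([427.29, 254.21]), ((427.0, 254.5), (5.0, 2.0), 90.0))]
```

View pics/z5.png

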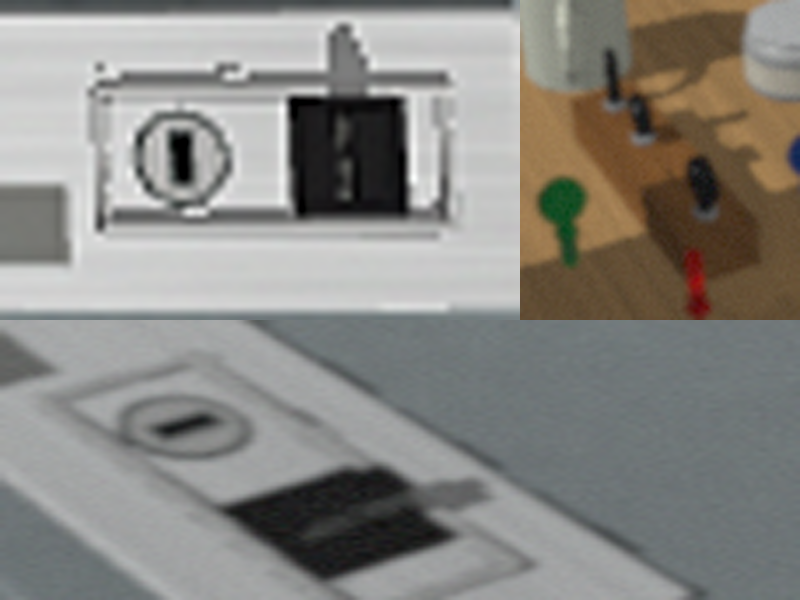

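Both views show the lock exposed: keyhole at side (347.1,340.8) and top (427.3,254.2). The cover now sits at top (448,254), and the round key's bow is untouched at side (222,232). I'll turn the tool to the key's yaw while working out the lock position.

{"api": "drive_tool", "payload": {"plan": [{"travel":[0,0,0.2],"turn":[0,0,1],"grip":0.5},{"travel":[0,0,0.2],"turn":[0,0,1],"grip":0.5},{"travel":[0,0,0.2],"turn":[0,0,1],"grip":0.5},{"travel":[0,0,0.2],"turn":[0,0,1],"grip":0.5},{"travel":[0,0,0.2],"turn":[0,0,1],"grip":0.5},{"travel":[0,0,0.2],"turn":[0,0,1],"grip":0.5},{"travel":[0,0,0.2],"turn":[0,0,1],"grip":0.5},{"travel":[0,0,0.2],"turn":[0,0,1],"grip":0.5},{"travel":[0,0,0],"turn":[0,0,1],"grip":0.5},{"travel":[0,0,0],"turn":[0,0,1],"grip":0.5},{"travel":[0,0,0],"turn":[0,0,1],"grip":0.5},{"travel":[0,0,0],"turn":[0,0,1],"grip":0.5},{"travel":[0,0,0],"turn":[0,0,1],"grip":0.5},{"travel":[0,0,0],"turn":[0,0,1],"grip":0.5},{"travel":[0,0,0],"turn":[0,0,1],"grip":0.5},{"travel":[0,0,0],"turn":[0,0,1],"grip":0.5},{"travel":[0,0,0],"turn":[0,0,1],"grip":0.5},{"travel":[0,0,0],"turn":[0,0,1],"grip":0.5},{"travel":[0,0,0],"turn":[0,0,1],"grip":0.5},{"travel":[0,0,0],"turn":[0,0,1],"grip":0.5}]}}

```text
t: 13.3
eef_pos: [0.503, 0.2045, 0.1304]
orientation: [0.643, 0.766, -0.0, 0.0]
contact_force: [0.8, 0.1, -0.8]
grip_width: 0.0428
gripper_force: 0.0
```

```bash
python3 - <<'E'
from h import *
from scipy.spatial.transform import Rotation as R
s=ctrl.snapshot("side");t=ctrl.snapshot("top");S=s['frame'];T=t['frame']
L,_=tri(s,(347.1,340.8),t,(427.3,254.2));print("lock",L,_, "top@.123",plane(t,(427.3,254.2),.123),"side@.123",plane(s,(347.1,340.8),.123))
ks=blobs(S,(325,320,35,40),[0]*3,[70]*3,5);kt=blobs(T,(415,245,20,20),[0]*3,[70]*3,5)
for k in ks+kt:print(k)
print("cover@.13",plane(t,(448.0,254.0),.13))
st=ctrl.read_state();print(st['eef_pos'],R.from_quat(st['orientation']).as_matrix().round(3).tolist(),st['joint_positions'])
# keyway line direction in side at z=.123
m=cv2.inRange(S[330:352,335:360],np.array([0]*3),np.array([70]*3));ys,xs=np.where(m);
if len(xs)>4:
    P=np.array([plane(s,(x+335,y+330),.123)[:2] for x,y in zip(xs,ys)]);P-=P.mean(0);v=np.linalg.svd(P)[2][0];print("keyway dir deg",np.degrees(np.arctan2(v[1],v[0])))
# panel front/back edges in top: row of strong gradient per column
g=cv2.cvtColor(T,6).astype(float)
for r0,r1 in((228,245),(262,282)):
    cols=np.arange(362,410) if r0<240 else np.arange(400,465)
    r=[r0+np.argmax(np.abs(np.diff(g[r0:r1,c]))) for c in cols];p=np.polyfit(cols,r,1);print(r0,p)
    A=plane(t,(cols[0],np.polyval(p,cols[0])),.123);B=plane(t,(cols[-1],np.polyval(p,cols[-1])),.123);print("edge yaw",np.degrees(np.arctan2(-(A-B)[0],(A-B)[1])),A)
E
```

```text
lock [ 0.52434193 -0.22994329  0.12383929] 0.0012854038074464607 top@.123 [ 0.52553129 -0.23087209  0.123     ] side@.123 [ 0.52357642 -0.2289662   0.123     ]
(22, array([347.18, 340.91]), ((347.17242431640625, 340.9310607910156), (2.228343963623047, 8.541985511779785), 68.19859313964844))
(14, array([427.29, 254.21]), ((427.0, 254.5), (5.0, 2.0), 90.0))
cover@.13 [ 0.52631199 -0.27844286  0.13      ]
[0.5029363  0.20461206 0.13041193] [[-0.174, 0.985, -0.0], [0.985, 0.174, -0.001], [-0.001, -0.0, -1.0]] [ 2.52086012e-01  3.71843783e-01 -2.22353473e-01  9.76775514e-01
 -5.59240696e-04  1.64806682e+00]
keyway dir deg 177.97385939361212
228 [-3.51715154e-02  2.50308619e+02]
edge yaw 2.9776215704007853 [ 0.5631537  -0.07373909  0.123     ]
262 [1.10795455e-01 2.21090210e+02]
edge yaw -5.367362333268593 [ 0.49752598 -0.1644673   0.123     ]
```

{"api": "drive_tool", "payload": {"plan": [{"travel":[0,0,0],"turn":[0,0,0.95],"grip":0.5},{"travel":[0,0,0],"turn":[0,0,0.95],"grip":0.5},{"travel":[-0.12,0.02,0],"turn":[0,0,0],"grip":0.5},{"travel":[0,0,0.4],"turn":[0,0,0],"grip":0.5},{"travel":[0,0,0.4],"turn":[0,0,0],"grip":0.5},{"travel":[0,0,0.4],"turn":[0,0,0],"grip":0.5},{"travel":[0,0,0.3],"turn":[0,0,0],"grip":0.5},{"travel":[0,0,0.2],"turn":[0,0,0],"grip":0.5},{"travel":[0,0,0.2],"turn":[0,0,0],"grip":0.5},{"travel":[0,0,0.2],"turn":[0,0,0],"grip":0.5},{"travel":[0,0,0],"turn":[0,0,0],"grip":0.5}]}}

```text
t: 14.78
eef_pos: [0.5034, 0.1995, 0.0248]
orientation: [0.691, 0.723, -0.0, -0.0]
contact_force: [0.3, -0.7, -0.7]
grip_width: 0.0432
gripper_force: 0.0
```

```bash
python3 - <<'E'
from h import *
s=ctrl.snapshot("side");t=ctrl.snapshot("top");S=s['frame'];T=t['frame']
e=ctrl.read_state()['eef_pos'];print(e,proj(s,e),proj(s,e+[0,0,.024]))
print(proj(s,[.504,.1986,.044]),proj(s,[.504,.1986,.076]))
cv2.imwrite("pics/z6.png",np.hstack([cv2.resize(S[160:280,170:270],(500,600),interpolation=2),cv2.copyMakeBorder(cv2.resize(T[235:295,220:280],(300,300),interpolation=2),0,300,0,0,0)]))
E
```

```text
[0.50401901 0.19964902 0.02566884] (np.float64(223.1), np.float64(242.3)) (np.float64(222.4), np.float64(233.7))
(np.float64(222.7), np.float64(236.0)) (np.float64(221.8), np.float64(224.2))
```

View pics/z6.png

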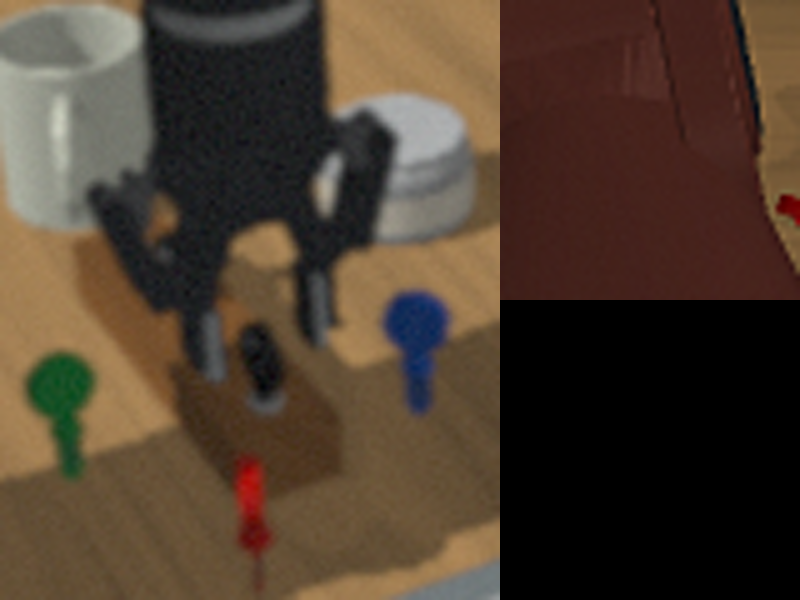

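Side view: the fingertips at (212,236) and (233,228) straddle the round bow at (222,232), all in full-image pixels. I'll go 4 mm lower and close firmly.

{"api": "drive_tool", "payload": {"plan": [{"travel":[0,0,0.08],"turn":[0,0,0],"grip":0.5},{"travel":[0,0,0],"turn":[0,0,0],"grip":1},{"travel":[0,0,0],"turn":[0,0,0],"grip":1},{"travel":[0,0,0],"turn":[0,0,0],"grip":1},{"travel":[0,0,0],"turn":[0,0,0],"grip":1},{"travel":[0,0,0],"turn":[0,0,0],"grip":1}], "grip_force": 80}}

```text
t: 15.62
eef_pos: [0.5039, 0.1996, 0.0216]
orientation: [0.691, 0.722, 0.0, 0.0]
contact_force: [0.1, -0.2, 0.6]
grip_width: 0.0079
gripper_force: 80.0
```

{"api": "drive_tool", "payload": {"plan": [{"travel":[0,0,-0.15],"turn":[0,0,0],"grip":1},{"travel":[0,0,-0.2],"turn":[0,0,0],"grip":1},{"travel":[0,0,-0.2],"turn":[0,0,0],"grip":1},{"travel":[0,0,-0.2],"turn":[0,0,0],"grip":1},{"travel":[0,0,-0.7],"turn":[0,0,0],"grip":1},{"travel":[0,0,-0.7],"turn":[0,0,0],"grip":1},{"travel":[0,0,-0.7],"turn":[0,0,0],"grip":1},{"travel":[0,0,-0.8],"turn":[0,0,0],"grip":1},{"travel":[0,0,0],"turn":[0,0,0],"grip":1},{"travel":[-0.86,0,0],"turn":[0,0,0],"grip":1},{"travel":[-0.86,0,0],"turn":[0,0,0],"grip":1},{"travel":[-0.86,0,0],"turn":[0,0,0],"grip":1},{"travel":[-0.86,0,0],"turn":[0,0,0],"grip":1},{"travel":[-0.86,0,0],"turn":[0,0,0],"grip":1},{"travel":[-0.86,0,0],"turn":[0,0,0],"grip":1},{"travel":[-0.86,0,0],"turn":[0,0,0],"grip":1},{"travel":[-0.86,0,0],"turn":[0,0,0],"grip":1},{"travel":[-0.86,0,0],"turn":[0,0,0],"grip":1},{"travel":[-0.86,0,0],"turn":[0,0,0],"grip":1}]}}

```text
t: 18.0
eef_pos: [0.5222, -0.2312, 0.2034]
orientation: [0.691, 0.722, -0.0, -0.0]
contact_force: [0.3, -0.0, -0.3]
grip_width: 0.0081
gripper_force: 80.0
```

{"api": "drive_tool", "payload": {"plan": [{"travel":[0,0,0],"turn":[0,0,-1],"grip":1},{"travel":[0,0,0],"turn":[0,0,-1],"grip":1},{"travel":[0,0,0],"turn":[0,0,-1],"grip":1},{"travel":[0,0,0],"turn":[0,0,-1],"grip":1},{"travel":[0,0,0],"turn":[0,0,-1],"grip":1},{"travel":[0,0,0],"turn":[0,0,-1],"grip":1},{"travel":[0,0,0],"turn":[0,0,-1],"grip":1},{"travel":[0,0,0],"turn":[0,0,-1],"grip":1},{"travel":[0,0,0],"turn":[0,0,-1],"grip":1},{"travel":[0,0,0],"turn":[0,0,-1],"grip":1},{"travel":[0,0,0],"turn":[0,0,-1],"grip":1},{"travel":[0,0,0],"turn":[0,0,-1],"grip":1},{"travel":[0,0,0],"turn":[0,0,-1],"grip":1},{"travel":[0,0,0],"turn":[0,0,-1],"grip":1},{"travel":[0,0,0],"turn":[0,0,-1],"grip":1},{"travel":[0,0,0],"turn":[0,0,-1],"grip":1},{"travel":[0,0,0],"turn":[0,0,-1],"grip":1},{"travel":[0,0,0],"turn":[0,0,-1],"grip":1},{"travel":[0,0,0],"turn":[0,0,-1],"grip":1},{"travel":[0,0,0],"turn":[0,0,-1],"grip":1}]}}

```text
t: 20.5
eef_pos: [0.5223, -0.2297, 0.2034]
orientation: [0.064, 0.998, 0.0, -0.001]
contact_force: [0.2, 0.4, -0.2]
grip_width: 0.0082
gripper_force: 80.0
```

{"api": "drive_tool", "payload": {"plan": [{"travel":[0,0,0],"turn":[0,0,-0.92],"grip":1},{"travel":[0,0,0],"turn":[0,0,-0.92],"grip":1},{"travel":[-0.03,0,0.4],"turn":[0,0,0],"grip":1},{"travel":[0,0,0.4],"turn":[0,0,0],"grip":1},{"travel":[0,0,0.2],"turn":[0,0,0],"grip":1},{"travel":[0,0,0.2],"turn":[0,0,0],"grip":1},{"travel":[0,0,0],"turn":[0,0,0],"grip":1}]}}

```text
t: 21.38
eef_pos: [0.5239, -0.2298, 0.1435]
orientation: [0.001, 1.0, 0.0, -0.0]
contact_force: [-0.2, 0.1, -0.8]
grip_width: 0.0084
gripper_force: 80.0
```

```bash
python3 - <<'E'
from h import *
s=ctrl.snapshot("side");S=s['frame']
e=ctrl.read_state()['eef_pos'];print(e,"tip",proj(s,e+[.001,0,-.0136]),"collar",proj(s,e+[.001,0,.0124]),"lock",proj(s,[.5245,-.230,.123]))
cv2.imwrite("pics/z7.png",cv2.resize(S[285:365,307:387],(600,600),interpolation=2))
E
```

```text
[ 0.52422815 -0.22997177  0.14406986] tip (np.float64(348.9), np.float64(337.3)) collar (np.float64(350.6), np.float64(324.6)) lock (np.float64(348.0), np.float64(341.1))
```

View pics/z7.png

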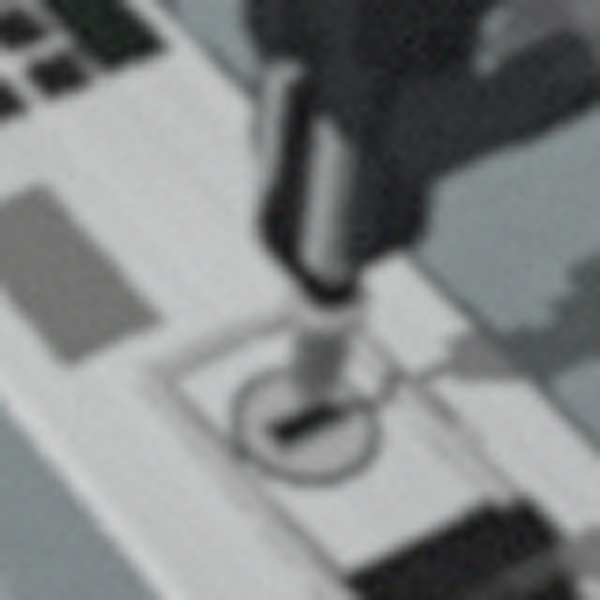

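Side view: the blade tip is at (349.7,338.3), just above the keyhole at (347.2,340.9). The tip looks 1–2 mm off in +x and -y, so I'll nudge it and lower into the mouth.

{"api": "drive_tool", "payload": {"plan": [{"travel":[0.016,0.026,0],"turn":[0,0,0],"grip":1},{"travel":[0,0,0.05],"turn":[0,0,0],"grip":1},{"travel":[0,0,0.05],"turn":[0,0,0],"grip":1},{"travel":[0,0,0.05],"turn":[0,0,0],"grip":1},{"travel":[0,0,0.04],"turn":[0,0,0],"grip":1},{"travel":[0,0,0],"turn":[0,0,0],"grip":1}], "grip_force": 110}}

```text
t: 22.18
eef_pos: [0.5234, -0.2288, 0.1343]
orientation: [0.001, 1.0, -0.0, -0.0]
contact_force: [0.7, -0.3, 0.4]
grip_width: 0.007
gripper_force: 111.5
```

{"api": "drive_tool", "payload": {"plan": [{"travel":[0,0,0.04],"turn":[0,0,0],"grip":1},{"travel":[0,0,0.04],"turn":[0,0,0],"grip":1},{"travel":[0,0,0.04],"turn":[0,0,0],"grip":1},{"travel":[0,0,0],"turn":[0,0,0],"grip":1}]}}

```text
t: 22.68
eef_pos: [0.5229, -0.2288, 0.1283]
orientation: [0.001, 1.0, -0.0, -0.0]
contact_force: [-2.2, -2.4, 0.4]
grip_width: 0.0072
gripper_force: 111.6
```

The tip is in the mouth with only small side forces. I'll ease off sideways and push down while rocking the key along the keyway.

{"api": "drive_tool", "payload": {"plan": [{"travel":[0.01,-0.012,0],"turn":[0,0,0],"grip":1},{"travel":[0,0,0.03],"turn":[0,0.7,0],"grip":1},{"travel":[0,0,0.03],"turn":[0,-0.7,0],"grip":1},{"travel":[0,0,0.03],"turn":[0,-0.7,0],"grip":1},{"travel":[0,0,0.03],"turn":[0,0.7,0],"grip":1},{"travel":[0,0,0.03],"turn":[0,0.7,0],"grip":1},{"travel":[0,0,0.03],"turn":[0,-0.7,0],"grip":1},{"travel":[0,0,0.03],"turn":[0,-0.7,0],"grip":1},{"travel":[0,0,0.03],"turn":[0,0.7,0],"grip":1},{"travel":[0,0,0],"turn":[0,0,0],"grip":1}]}}

```text
t: 23.92
eef_pos: [0.5232, -0.2291, 0.1166]
orientation: [0.001, 1.0, 0.0, -0.0]
contact_force: [-1.4, -0.7, 3.0]
grip_width: 0.0071
gripper_force: 112.0
```

{"api": "drive_tool", "payload": {"plan": [{"travel":[0,0,0.03],"turn":[0,0.7,0],"grip":1},{"travel":[0,0,0.03],"turn":[0,-0.7,0],"grip":1},{"travel":[0,0,0.03],"turn":[0,-0.7,0],"grip":1},{"travel":[0,0,0.03],"turn":[0,0.7,0],"grip":1},{"travel":[0,0,0.02],"turn":[0,0,0],"grip":1},{"travel":[0,0,0],"turn":[0,0,0],"grip":1}]}}

```text
t: 24.68
eef_pos: [0.5233, -0.2293, 0.1105]
orientation: [0.001, 1.0, -0.0, 0.001]
contact_force: [-4.3, 0.5, 12.3]
grip_width: 0.0074
gripper_force: 113.6
```

{"api": "drive_tool", "payload": {"plan": [{"travel":[0.008,0,0.02],"turn":[0,0,0],"grip":1},{"travel":[0,0,0],"turn":[0,0,0],"grip":1}]}}

```text
t: 24.92
eef_pos: [0.5234, -0.2293, 0.1104]
orientation: [0.001, 1.0, -0.0, 0.002]
contact_force: [-5.3, 3.2, 19.1]
grip_width: 0.0072
gripper_force: 114.3
```

The key is home: z went stiff at 0.1104, as predicted, with 19 N. Now I turn it clockwise in stages.

{"api": "drive_tool", "payload": {"plan": [{"travel":[0,0,0],"turn":[0,0,0.8],"grip":1},{"travel":[0,0,0],"turn":[0,0,0.8],"grip":1},{"travel":[0,0,0],"turn":[0,0,0.8],"grip":1},{"travel":[0,0,0],"turn":[0,0,0.8],"grip":1},{"travel":[0,0,0],"turn":[0,0,0.8],"grip":1},{"travel":[0,0,0],"turn":[0,0,0.8],"grip":1},{"travel":[0,0,0],"turn":[0,0,0.8],"grip":1},{"travel":[0,0,0],"turn":[0,0,0.8],"grip":1},{"travel":[0,0,0],"turn":[0,0,0.8],"grip":1},{"travel":[0,0,0],"turn":[0,0,0.8],"grip":1}]}}

```text
t: 26.18
eef_pos: [0.5236, -0.2292, 0.1104]
orientation: [0.277, 0.961, 0.0, 0.002]
contact_force: [-4.3, 2.6, 19.7]
grip_width: 0.007
gripper_force: 114.1
```

```bash
python3 -c "
from h import *
s=ctrl.read_state();print(s['eef_pos'],s['orientation'],s['contact_force'],s['wrist_torque'],s['joint_positions'])"
```

```text
[ 0.52363275 -0.22920368  0.11042813] [2.77278503e-01 9.60787920e-01 2.99822719e-04 1.76471143e-03] [-4.29195721  2.55699468 19.69559067] [0.79636515 0.92753946 0.02301211] [-0.54141569  0.43692752 -0.17701029  0.95360255  0.00148832  0.02050842]
```

{"api": "drive_tool", "payload": {"plan": [{"travel":[0,0,0],"turn":[0,0,0.8],"grip":1},{"travel":[0,0,0],"turn":[0,0,0.8],"grip":1},{"travel":[0,0,0],"turn":[0,0,0.8],"grip":1},{"travel":[0,0,0],"turn":[0,0,0.8],"grip":1},{"travel":[0,0,0],"turn":[0,0,0.8],"grip":1},{"travel":[0,0,0],"turn":[0,0,0.8],"grip":1},{"travel":[0,0,0],"turn":[0,0,0.8],"grip":1},{"travel":[0,0,0],"turn":[0,0,0.8],"grip":1},{"travel":[0,0,0],"turn":[0,0,0.8],"grip":1},{"travel":[0,0,0],"turn":[0,0,0.8],"grip":1},{"travel":[0,0,0],"turn":[0,0,0.8],"grip":1},{"travel":[0,0,0],"turn":[0,0,0.8],"grip":1},{"travel":[0,0,0],"turn":[0,0,0.8],"grip":1},{"travel":[0,0,0],"turn":[0,0,0.8],"grip":1},{"travel":[0,0,0],"turn":[0,0,0.8],"grip":1},{"travel":[0,0,0],"turn":[0,0,0.8],"grip":1},{"travel":[0,0,0],"turn":[0,0,0.8],"grip":1},{"travel":[0,0,0],"turn":[0,0,0.8],"grip":1}]}}

```text
t: 28.42
eef_pos: [0.5238, -0.2294, 0.1104]
orientation: [0.706, 0.708, 0.001, 0.002]
contact_force: [-3.0, 1.9, 17.8]
grip_width: 0.0068
gripper_force: 114.0
```

```bash
python3 -c "
from h import *
s=ctrl.read_state();print(s['eef_pos'],s['orientation'],s['contact_force'],s['wrist_torque'],s['joint_positions'])"
```

```text
[ 0.52380146 -0.22942763  0.11043786] [0.70583947 0.70836912 0.00107264 0.00163953] [-3.0336447   1.94970427 17.83924757] [0.52760572 0.79574862 0.11886991] [-0.54148009  0.43699837 -0.1768697   0.95323046  0.00129647  1.02574115]
```

The measured torque of 0.12 N·m fits the plug's spring near a quarter turn. I'll take up the play, up to the stop.

{"api": "drive_tool", "payload": {"plan": [{"travel":[0,0,0],"turn":[0,0,0.7],"grip":1},{"travel":[0,0,0],"turn":[0,0,0.7],"grip":1},{"travel":[0,0,0],"turn":[0,0,0.6],"grip":1},{"travel":[0,0,0],"turn":[0,0,0],"grip":1},{"travel":[0,0,0],"turn":[0,0,0],"grip":1}]}}

```text
t: 29.05
eef_pos: [0.5238, -0.2294, 0.1104]
orientation: [0.753, 0.658, 0.001, 0.002]
contact_force: [-2.5, 2.8, 17.1]
grip_width: 0.0068
gripper_force: 113.9
```

```bash
python3 -c "
from h import *
s=ctrl.read_state();print(s['eef_pos'],s['orientation'],s['contact_force'],s['wrist_torque'])
t=ctrl.snapshot('top');s=ctrl.snapshot('side')
print(blobs(t['frame'],(405,235,65,40),[0]*3,[60]*3)[:2]);print(blobs(s['frame'],(340,345,60,45),[0]*3,[48]*3)[:2])"
```

```text
[ 0.52383696 -0.22944492  0.11042206] [0.75292195 0.65810685 0.00117589 0.00159165] [-2.4712862   2.81630625 17.06725493] [0.49958249 0.77380581 0.11668199]
[(570, array([459.77, 248.86]), ((456.5, 254.5), (39.0, 25.0), 90.0)), (563, array([436.73, 255.34]), ((436.91705322265625, 254.04290771484375), (38.651649475097656, 25.174226760864258), 72.12129974365234))]
[(397, array([370.22, 365.17]), ((370.2087097167969, 365.38763427734375), (21.334491729736328, 25.33047866821289), 61.69924545288086))]
```

{"api": "drive_tool", "payload": {"plan": [{"travel":[0,0,0],"turn":[0,0,0.5],"grip":1},{"travel":[0,0,0],"turn":[0,0,0.5],"grip":1},{"travel":[0,0,0],"turn":[0,0,0],"grip":1}]}}

```text
t: 29.52
eef_pos: [0.5239, -0.2295, 0.1105]
orientation: [0.776, 0.631, 0.001, 0.002]
contact_force: [-3.2, 1.4, 18.2]
grip_width: 0.0074
gripper_force: 113.9
```

```bash
python3 -c "
from h import *
s=ctrl.read_state();print(s['eef_pos'],s['orientation'],s['contact_force'],s['wrist_torque'])"
```

```text
[ 0.52392016 -0.2294598   0.11045824] [0.77551626 0.63132424 0.00126162 0.00162639] [-3.21429838  1.43675027 18.15080138] [0.54559682 0.76426179 0.21287719]
```

The torque rose to 0.21 N·m, so the plug is held against its stop with the key home and gripped. I'm handing in now.

```bash
python3 -c "
from workcell import ctrl
print(ctrl.sign_off())"
```

```text
the job is handed in; nothing more can be done
None
```

Job handed in at about 29.5 s: the dust cover was pushed to its end stop, and the round-bow key is fully home, turned a quarter turn clockwise and held against the plug's stop (wrist torque 0.21 N·m); I moved only the cover and that key.

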